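# Pack one loaf without cracking its crust and count it

## Task

Take the narrow tin loaf off the sloping bread rack and lay it gently in the free side of the wooden tray, flat on its base and lengthways along the tray, beside the round loaf: its crust cracks if it is squeezed with more than about 20 N, knocked hard, or dropped even a centimetre or two. Then, with the loaf let go, count it: swing the lever of the tally counter right over to its stop and let it spring back. Leave the other loaves and the jars where they are.

Things in the scene. Friction and masses are not known exactly. Their poses are not given: they have to be found in the camera images.
- loaf: narrow tin loaf, 150 long (x) x 62 wide (y) x 64 mm high (z), long sides flat and upright to 50 mm up, rounded top; about 0.25 kg. Origin: centre of its flat underside. At the start x points up the rack's 30 degree slope, so grip across its width, tool square to the slope. The crust cracks over 20 N on a finger pad, 45 N against tray or rack, or dropped over 10 mm; 5 to 10 N of grip carries it
- broad_loaf: the other loaf on the rack, 150 x 90 x 78 mm high, same crust and same way up; stays. The two lie side by side, centres 135 mm apart; which one is left and which right varies
- rack: wooden rack, fixed. Origin: on the table under the slope's middle; x level towards the slope's high end, y along the rack. Slope 190 x 342 wide, 30 degrees, surface 80 mm up over the origin, lip 25 mm high at the low end. A rail along y, x -35 to +20, 282 to 303 mm up, blocks coming straight down: come in along the slope's normal. Posts at x 105, y +-165, with arms forward to the rail
- tray: shallow wooden tray, 320 (x, its length) x 260 (y) x 35 mm high, walls and floor 6 mm thick, fixed in the episode. Origin: centre of its underside. The free side is y > 0; the middle of the free place is y = +50 mm
- cob: round loaf, diameter 100, 59 mm high, standing in the tray on the y < 0 side; origin: centre of its underside; stays
- counter: grey desk tally counter, housing 110 (x) x 85 (y) x 60 mm high on a 150 x 120 x 6 mm foot, fixed in the episode. Origin: centre of its underside, z up. The lever stands out of the middle of the top and swings in the counter's x-z plane, towards +x
- tally_lever (a joint): the sprung lever's angle: 0 at rest, 0.8 rad at its stop. It turns about the counter's y axis, at 45 mm above the counter's underside over its origin. At rest it leans 0.4 rad towards the counter's -x, at the stop 0.4 rad towards +x. A spring brings it back; pushed at the tip it takes about 1.7 N at first and 4.3 N at the stop
- lever_tip (a point): centre of the lever's black grip, a crosswise roller of diameter 22, 26 mm long along the counter's y, 105 mm from the hinge axis; the lever's rod is 10 mm thick
- jar_b: jam jar, diameter 68, 100 mm high, origin at the centre of its underside; stays
- jar_c: taller jar, diameter 68, 130 mm high, origin at the centre of its underside; stays
Things that resemble listed ones, but are neither listed nor needed, are in the scene too. Of the things shaped like the counter, the grey one is meant.

How it is judged:
By the outcome, as a careful person would: the job done as asked, in the order asked, and still so for the second after the job is handed in, with the robot touching nothing.
It also fails if it takes over 64 s, if anything falls off the work surface, if the arm or the gripper's body presses on something with over 40 N, if the wrist force passes 120 N, or if a joint passes its speed limit or range.

## Robot

A 7-joint arm with a two-finger parallel gripper is mounted at the origin on the work surface. World frame = base frame: x ahead of the robot, y to its left, z up, the work surface at z = 0. Lengths are in m, angles in rad, forces in N, time in s.
With the tool pointing down it reaches from about 0.4 to 0.875 m from the base axis. Payload 4.4 kg.
Tool frame: the origin (TCP) lies midway between the tips of the shut fingers; the grasp point (between the pads) lies r.grip_point_offset behind it (r.grip_point_offset is the distance from the TCP to the grasp point, in m); z points along the fingers, y is the line along which they close (so a half turn about z gives the same grasp; the last joint's range is limited). The gripper opens to 85 mm and grips with 20 to 120 N. Pads are 22 mm wide; open, the fingers measure 114 mm over their backs; the gripper's body (76 mm by 85 mm) begins 54 mm behind the grasp point. The pads swing forward as they close: fully open they stand 13 mm farther back than shut.
Start: joints at [-1.338, 0.628, 0.038, 1.517, -0.027, 0.996, -0.02], TCP at [0.191, 0.621, 0.231] pointing down, gripper open.
Joint ranges: [-3.06, 3.06], [-0.37, 2.12], [-1.25, 1.32], [0.18, 2.47], [-1.1, 4.24], [0.23, 1.98], [-2.94, 2.94]. Speed limits (rad/s): [2.57, 2.57, 3.14, 3.14, 3.14, 3.14, 3.14].

## Interface

Orientations are given as a unit quaternion [x, y, z, w].
In Python, from cell import r, claw, solve_ik, cams, models gives the robot as it stands. Calls block until the motion is done:
- r.move_ptp(position, orientation): joint-space move of the TCP to a pose.
- r.move_l(position, attitude=None, speed=0.15): straight line of the TCP; attitude=None keeps the orientation; speed is the mean speed in m/s.
- r.move_j(angles): joint-space move.
- claw.grip(opening): finger opening in m; the grip force is fixed at half the most; returns when the fingers have stopped.
- r.sleep(seconds).
- solve_ik(position, orientation): joint angles nearest the present ones, or None.
- r.get_state(): the state.
- cams.capture(name): name is "scene" or "top" or "wrist"; returns a dict with "color" (420x560x3 uint8, red, green, blue), "fx", "fy", "cx", "cy" (pixels), "world_to_cam" (4x4, takes a point from world to camera coordinates). Camera axes: x right, y down, z forward; pixel columns grow to the right and rows downward; lengths in m; the calibration is good to about 2 mm. A picture is of the moment at which its call begins. There is no depth.
A pose or a line that the arm cannot do raises r.MotionError and nothing moves.
- r.hand_in(): hands the job in; it is judged then, once.
Trained networks look in a picture, given as the dict that the camera call returned (one of the last four; its "shot" number tells which), for a name from the list of things; names that differ only in an ending like _2 or _b are one class to them, and where a whole thing is asked for, a point or a joint stands for the part that bears it (a point fixed in the world has none). Each returns a list of dicts, best first, with "p" (0 to 1); they miss things now and then, are a little off and sometimes report something else, mostly with a low value. They report only what shows in the picture. A call takes as long as a camera call. They do not tell look-alikes from the thing itself.
- models.boxes_of(target, picture): "rect" ([left, top, right, bottom] in pixels, round what is visible of it).
The state is a dict: "time": time; "q": joint angles; "qvel": joint speeds; "tau": joint torques, N m; "position": TCP position; "orientation": TCP orientation; "wrist_force": force on the tool from outside, world axes, zero at the start; "torque": the same for the moment, N m; "opening": finger opening in m; "gripper_force": force on a finger pad.
Only numpy, scipy, OpenCV 4.12 (cv2) and the standard library are available. Lean on these libraries where they do the work, as an engineer would, in place of code of your own. Each camera call takes 0.05 s, during which the arm holds its last target. There are 200 camera calls.

## Working session

There is one attempt and no reset: what is moved stays moved. The work goes in short steps, each a Python script; the robot and the scene stay as the last script left them, time stands still between calls to the robot, and variables do not carry over. Pictures are saved under pics/ and viewed, at most 10 in all, crops included, and the job is handed in when it is done.

```bash
ls; mkdir -p pics
python3 - <<'E'
from cell import r, claw, solve_ik, cams, models
import cv2, numpy as np
print(r.grip_point_offset)
for n in ["scene","top"]:
    p=cams.capture(n); cv2.imwrite(f"pics/{n}0.png",p["color"][:,:,::-1])
    print(n,p["fx"],p["cx"],p["cy"],np.round(p["world_to_cam"],3).tolist())
    for t in ["loaf","broad_loaf","rack","tray","cob","counter","lever_tip","tally_lever","jar_b"]:
        print(t,[(round(d["p"],2),np.round(d["rect"]).astype(int).tolist()) for d in models.boxes_of(t,p)])
s=r.get_state(); print(s["time"],s["orientation"],s["opening"])
E
```

```text
pics
0.0187
scene 526.5719172919565 276.7455862693056 202.68813024506588 [[-0.676, 0.736, 0.0, 0.42], [0.463, 0.426, -0.777, -0.08], [-0.572, -0.525, -0.63, 1.752], [0.0, 0.0, 0.0, 1.0]]
loaf [(0.34, [209, 152, 219, 181])]
broad_loaf [(0.75, [342, 272, 412, 321]), (0.3, [325, 180, 504, 377])]
rack [(0.67, [326, 182, 502, 377])]
tray [(0.59, [213, 192, 359, 296])]
cob [(0.73, [258, 206, 290, 234])]
counter [(0.94, [241, 115, 285, 173]), (0.87, [166, 114, 215, 174]), (0.73, [187, 148, 236, 215])]
lever_tip [(0.73, [210, 148, 220, 178]), (0.71, [193, 116, 203, 143]), (0.58, [261, 115, 276, 141])]
tally_lever []
jar_b [(0.86, [173, 189, 197, 231]), (0.58, [280, 288, 313, 344])]
top 442.8680219304794 281.6255034731714 210.1969523005856 [[0.007, -1.0, -0.02, -0.128], [-0.997, -0.006, -0.073, 0.479], [0.073, 0.02, -0.997, 1.221], [0.0, 0.0, 0.0, 1.0]]
loaf [(0.95, [109, 212, 159, 239]), (0.47, [34, 114, 168, 273])]
broad_loaf [(0.68, [108, 156, 164, 195])]
rack [(0.6, [33, 115, 170, 274])]
tray [(0.72, [219, 149, 314, 262])]
cob [(0.56, [274, 195, 310, 229]), (0.17, [31, 115, 170, 271]), (0.16, [357, 175, 404, 231])]
counter [(0.93, [366, 275, 414, 333]), (0.92, [427, 215, 484, 276]), (0.8, [358, 175, 405, 232])]
lever_tip [(0.72, [458, 248, 482, 265]), (0.65, [395, 313, 409, 329]), (0.6, [387, 207, 403, 221]), (0.2, [31, 114, 168, 276])]
tally_lever [(0.68, [458, 246, 481, 267]), (0.61, [396, 308, 410, 333]), (0.45, [385, 205, 399, 215])]
jar_b [(0.91, [354, 139, 382, 168]), (0.56, [166, 105, 203, 140])]
1.0 [ 1.48853302e-01  9.88859289e-01  1.32643400e-05 -2.22965885e-05] 0.08514572900552057
```

View pics/scene0.png

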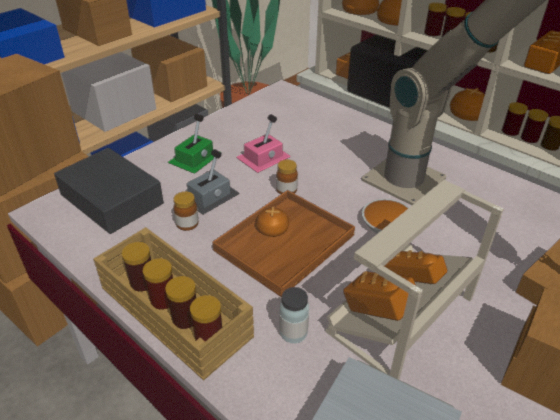

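View pics/top0.png

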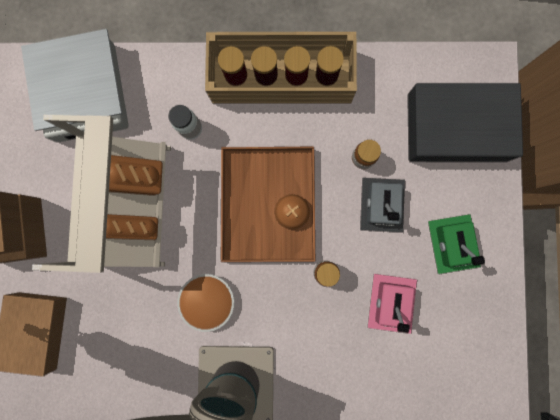

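The scene view shows the rack at the right (326-502, 182-377) and the tray in the middle. The grey counter is at (211,185), and the pink and green ones are look-alikes. In the top view the rack's high end faces left. The narrow loaf looks like the lower one at (134,227) and the broad loaf the upper one at (136,175). The cob is at (292,211), and the free side of the tray is to its left. The counter candidates in the top view are grey (383,205), green (456,245) and pink (390,303), and only the grey one fits. I'll enlarge these to confirm.

Run:
```python
import cv2
t=cv2.imread("pics/top0.png"); s=cv2.imread("pics/scene0.png")
cv2.imwrite("pics/c1.png",cv2.resize(t[140:270,215:415],None,fx=4,fy=4,interpolation=cv2.INTER_CUBIC))
cv2.imwrite("pics/c2.png",cv2.resize(t[105:280,25:180],None,fx=3.4,fy=3.4,interpolation=cv2.INTER_CUBIC))
cv2.imwrite("pics/c3.png",cv2.resize(s[180:380,320:510],None,fx=3,fy=3,interpolation=cv2.INTER_CUBIC))
```

```text
(no output)
```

View pics/c1.png

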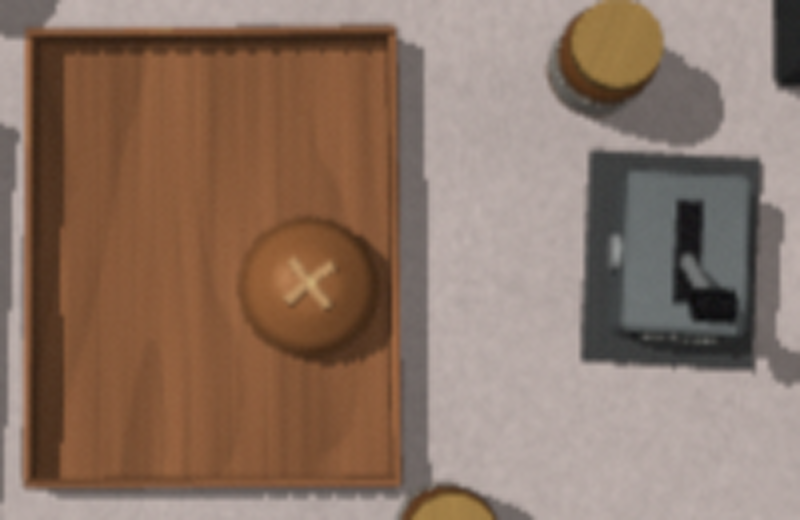

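View pics/c2.png

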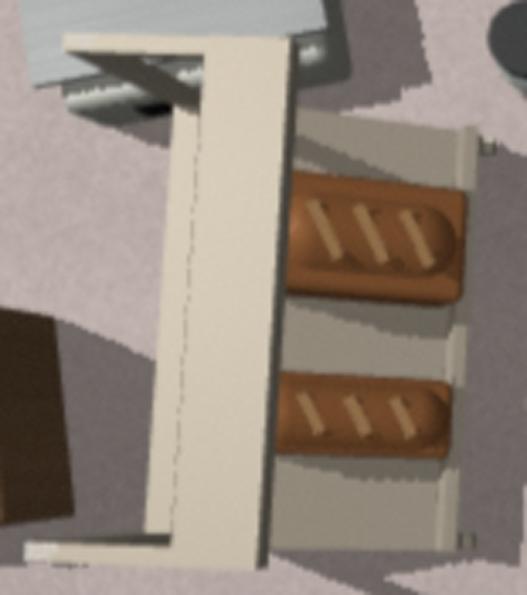

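View pics/c3.png

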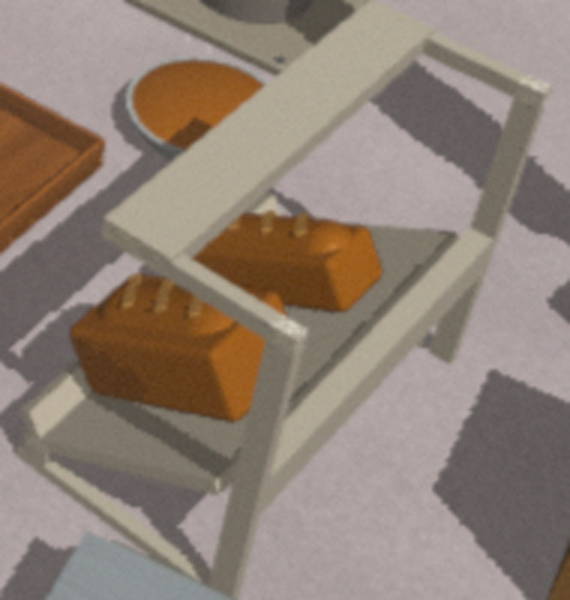

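The crops confirm the targets. The grey counter is at crop (672,260), with its lever leaning towards world -x. The narrow loaf is the lower one in c2 and the broad loaf the upper. The free half of the tray is its left half, world +y. Next I fit the poses from these clicked points.

```bash
cat > geo.py <<'E'
import numpy as np
from scipy.spatial.transform import Rotation as R
from scipy.optimize import least_squares
def proj(cam,P):
    M=np.array(cam["world_to_cam"]); P=np.atleast_2d(P); c=P@M[:3,:3].T+M[:3,3]
    return np.c_[cam["fx"]*c[:,0]/c[:,2]+cam["cx"],cam["fy"]*c[:,1]/c[:,2]+cam["cy"]]
def uncrop(p,k,o): return (np.atleast_2d(p)+.5)/k-.5+np.array(o)
def place(x,y,yaw,P): return np.atleast_2d(P)@R.from_euler('z',yaw).as_matrix().T+[x,y,0]
def onslope(s,y,yaw,P):  # loaf frame -> rack frame
    A=R.from_euler('y',-30,degrees=True)
    return A.apply(np.atleast_2d(P)@R.from_euler('z',yaw).as_matrix().T+[s,y,0])+[0,0,.08]
E
python3 - <<'E'
from cell import cams
from geo import *
T=cams.capture("top"); S=cams.capture("scene")
c1=lambda p:uncrop(p,4,(215,140)); c2=lambda p:uncrop(p,3.4,(25,105)); c3=lambda p:uncrop(p,3,(320,180))
def fit(f,x0,n):
    s=least_squares(f,x0,loss='soft_l1',f_scale=1.5); print(n,np.round(s.x,4),"res",np.round(s.fun if False else f(s.x),1)); return s.x
# tray
P=[[.16,.13,.035],[.16,-.13,.035],[-.16,-.13,.035],[-.16,.13,.035]]
px=c1([(26,30),(397,28),(400,486),(24,485)])
fit(lambda v:(proj(T,place(*v,P))-px).ravel(),[.45,.1,0],"tray")
P2=np.array([[.075,.06,.006],[.075,-.06,.006],[-.075,-.06,.006],[-.075,.06,.006]]);tip=[[-.105*np.sin(.4),0,.045+.105*np.cos(.4)]]
px2=c1([(588,150),(762,160),(755,370),(582,360),(715,302)])
fit(lambda v:(proj(T,place(*v,np.r_[P2,tip]))-px2).ravel(),[.45,-.3,0],"counter")
def fr(v):
    x,y,w,a,s1,y1,w1,s2,y2,w2=v
    g=lambda P:place(x,y,w,P); L=lambda P:g(onslope(s1,y1,w1,P)); B=lambda P:g(onslope(s2,y2,w2,P))
    e=[proj(T,g([[-.035,-a,.303],[-.035,a,.303]]))-c2([(290,40),(262,567)]),
       proj(S,g([[-.035,-a,.303],[.02,-a,.303],[.02,a,.303]]))-c3([(105,222),(178,260),(432,38)]),
       proj(T,L([[-.075,-.031,.05],[-.075,.031,.05]]))-c2([(450,381),(447,458)]),
       proj(S,L([[.075,-.031,0],[.075,.031,0]]))-c3([(340,308),(381,272)]),
       proj(T,B([[-.075,-.045,.06],[-.075,.045,.06]]))-c2([(467,193),(462,302)]),
       proj(S,B([[.075,-.045,0],[-.075,-.045,0]]))-c3([(235,420),(95,390)])]
    return np.r_[np.concatenate(e).ravel(),20*w1,20*w2]
v=fit(fr,[.45,.4,np.pi/2,.165,0,.06,0,0,-.07,0],"rack")
print("narrow base centre world",place(*v[:3],onslope(v[4],v[5],v[6],[[0,0,0]])))
for n,c in(("T",T),("S",S)):
    print(n,"lip low corners/post foot px",np.round(proj(c,place(*v[:3],onslope(0,0,0,[[-.095,-.171,0],[-.095,.171,0],[.095,-.171,0],[.095,.171,0]]))),0).tolist())
E
```

```text
tray [ 0.4974 -0.0863  0.0091] res [-0.2 -0.7  0.4 -0.8  0.5  0.6 -0.7  0.9]
counter [ 0.4991 -0.4082 -0.045 ] res [ 0.6 -0.3 -0.2 -0.8 -0.2 -0.  -0.   0.3 -0.1  0.8]
rack [ 4.9560e-01  2.8720e-01  1.5571e+00  1.6900e-01  5.0000e-04  6.7400e-02
 -1.3100e-02  1.0000e-04 -6.3700e-02 -1.4500e-02] res [-1.1 -0.3 -0.6 -0.2  0.  -1.5 -1.4 -0.5 -1.1 -3.7  2.1 -0.4  1.7  0.4
  1.6  2.8  1.6  0.7  0.5  0.2  0.1  1.9  1.9  1.8 -1.6  1.2 -0.3 -0.3]
narrow base centre world [[0.42819811 0.28855016 0.08023831]]
T lip low corners/post foot px [[165.0, 143.0], [160.0, 266.0], [92.0, 134.0], [85.0, 267.0]]
S lip low corners/post foot px [[327.0, 325.0], [407.0, 251.0], [392.0, 340.0], [470.0, 256.0]]
```

```bash
cat >> geo.py <<'E'
RX,RY,RW=.4956,.2872,1.55
LB=np.array([.4282,.2886,.0802])
Rr=R.from_euler('z',RW)*R.from_euler('y',-30,degrees=True)   # loaf frame in world
def gpose(s,n,flip=1,dy=0,base=LB):
    M=Rr.as_matrix(); z=-M[:,2]; y=flip*M[:,1]; x=np.cross(y,z)
    return list(base+M@[s,dy,n]), list(R.from_matrix(np.c_[x,y,z]).as_quat())
def dpose(p,yaw,flip=1):   # tool down, tool y along world direction yaw+90deg
    y=flip*np.array([-np.sin(yaw),np.cos(yaw),0]); z=np.array([0,0,-1.]); 
    return list(p), list(R.from_matrix(np.c_[np.cross(y,z),y,z]).as_quat())
TR=(.4974,-.0863,.0091); CO=(.4991,-.4082,-.045)
E
python3 - <<'E'
from cell import *
from geo import *
s=r.get_state(); print(np.round(s["orientation"],3))
for f in(1,-1):
    for a in((-.12,.12),(0,.09),(0,.006)): 
        q=solve_ik(*gpose(*a,f)); print(f,a,q is not None and np.round(q,2))
    p=place(*TR,[[0,.055,.1]])[0]; q=solve_ik(*dpose(p,TR[2],f)); print("tray",f,q is not None and np.round(q,2))
    p=place(*CO,[[-.06,0,.142]])[0]
    for w in (0,np.pi/2):
        q=solve_ik(*dpose(p,CO[2]+w,f)); print("ctr",f,w,q is not None and np.round(q,2))
T=cams.capture("top")
# cob centre: cross at z~.065 (tray floor 6mm + 59)
px=uncrop((308,285),4,(215,140))[0]
print("cob in tray",least_squares(lambda v:(proj(T,place(*TR,[[v[0],v[1],.063]]))-px).ravel(),[0,-.06]).x)
E
```

```text
[ 0.149  0.989  0.    -0.   ]
1 (-0.12, 0.12) [ 0.75  0.88 -1.11  2.24  0.69  0.4   2.36]
1 (0, 0.09) [ 0.46  0.77 -1.07  2.21  0.6   0.32  2.19]
1 (0, 0.006) [ 0.31  0.93 -1.    2.22  1.34  0.26  1.47]
tray 1 [ 0.06  0.62 -0.08  2.05  0.1   0.47  1.48]
ctr 1 0 [ 0.53  0.68  0.27  1.76 -0.25  0.74  2.45]
ctr 1 1.5707963267948966 [ 0.1   0.97  1.14  1.77 -1.    1.11 -1.59]
-1 (-0.12, 0.12) [ 0.33  0.63 -0.4   2.25 -0.81  0.4   0.75]
-1 (0, 0.09) [ 0.07  0.57 -0.42  2.21 -0.88  0.37  0.53]
-1 (0, 0.006) [ 0.35  0.97 -1.07  2.22  1.38  0.33 -1.71]
tray -1 [-0.39  0.71  0.62  2.07 -0.74  0.6  -0.82]
ctr -1 0 [ 0.26  0.79  0.75  1.77 -0.69  0.87 -0.29]
ctr -1 1.5707963267948966 [ 0.23  0.81  0.81  1.77 -0.74  0.9   1.33]
cob in tray [-0.02296197 -0.06640752]
```

Run:
```python
from cell import *
from geo import *
p=r.get_state()["position"]
r.move_l([p[0],p[1],.46],speed=.25)
for f in(1,-1):
    q=solve_ik(*dpose([.5,.02,.42],RW,f)); print(f,q is not None and np.round(q,2))
r.move_ptp(*dpose([.5,.02,.42],0,1))
print(np.round(r.get_state()["q"],2),r.get_state()["time"])
for f in(1,-1):
    for a in((-.12,.12),(0,.09),(0,.006)): 
        q=solve_ik(*gpose(*a,f)); print(f,a,q is not None and np.round(q,2))
```

```text
1 [ 0.64  0.38 -1.06  1.6   0.34  1.36  2.66]
-1 [-0.62  0.29  0.72  1.63 -0.2   1.29  0.11]
[-0.51  0.27  0.55  1.63 -0.14  1.28  1.64] 4.625
1 (-0.12, 0.12) [ 0.63  0.76 -0.88  2.24  0.14  0.3   2.92]
1 (0, 0.09) [ 0.36  0.68 -0.88  2.21  0.08  0.25  2.71]
1 (0, 0.006) [ 0.35  0.97 -1.07  2.22  1.38  0.33  1.43]
-1 (-0.12, 0.12) [ 0.28  0.62 -0.32  2.25 -0.89  0.44  0.83]
-1 (0, 0.09) [-0.12  0.54 -0.14  2.22 -1.09  0.49  0.75]
-1 (0, 0.006) [ 0.35  0.97 -1.07  2.22  1.38  0.33 -1.71]
```

Run:
```python
from cell import *
from geo import *
import cv2
r.move_ptp(*gpose(-.12,.13,-1))
print(np.round(r.get_state()["q"],2),r.get_state()["time"])
for a in((-.06,.1),(0,.09),(0,.05),(0,.006)): 
    q=solve_ik(*gpose(*a,-1)); print(a,q is not None and np.round(q,2))
W=cams.capture("wrist"); cv2.imwrite("pics/w1.png",W["color"][:,:,::-1])
cs=np.array([[sx*.075,sy*.031,z] for sx in(-1,1) for sy in(-1,1) for z in(0,.05)])
for c,p in zip(cs,proj(W,Rr.apply(cs)+LB)): print(c,p.round())
print(models.boxes_of("loaf",W))
```

```text
[ 0.16  0.59 -0.14  2.25 -0.98  0.54  0.94] 5.8167
(-0.06, 0.1) [ 0.06  0.58 -0.21  2.25 -1.06  0.46  0.86]
(0, 0.09) [-0.07  0.54 -0.21  2.22 -1.05  0.46  0.7 ]
(0, 0.05) [ 0.41  0.87 -1.07  2.22  1.01  0.31 -1.35]
(0, 0.006) [ 0.35  0.97 -1.07  2.22  1.38  0.33 -1.71]
[-0.075 -0.031  0.   ] [319. 138.]
[-0.075 -0.031  0.05 ] [328. 145.]
[-0.075  0.031  0.   ] [233. 138.]
[-0.075  0.031  0.05 ] [223. 145.]
[ 0.075 -0.031  0.   ] [ 327. -109.]
[ 0.075 -0.031  0.05 ] [ 340. -166.]
[0.075 0.031 0.   ] [ 226. -109.]
[0.075 0.031 0.05 ] [ 212. -166.]
[{'rect': [222.1, 0.0, 331.9, 140.0], 'p': 0.79}]
```

View pics/w1.png

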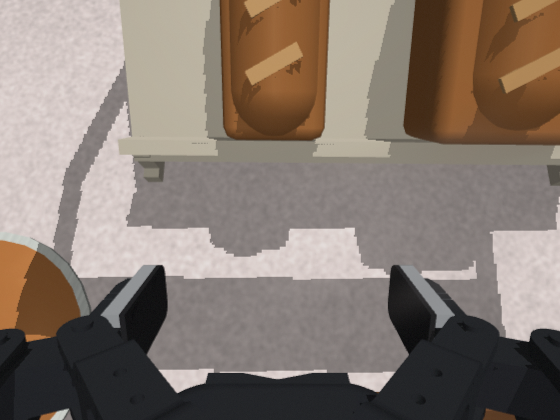

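The narrow loaf's low end shows at cols 222-326, row ~138. The predicted cols were 223-328, so the pose holds to about 1 mm sideways. This elbow branch can't go down to the grasp, because joint 5 reaches its limit. I'll back off and come in on the other branch.

Run:
```python
from cell import *
from geo import *
r.move_l([.43,.06,.34],speed=.25)
r.move_j([.75,.45,-1.11,2.05,.69,.6,-.78])
s=r.get_state(); print(np.round(s["position"],3),np.round(R.from_quat(s["orientation"]).as_matrix()[:,2],2),s["time"])
for a in((-.12,.13),(-.06,.11),(0,.09),(0,.05),(0,.006)): 
    q=solve_ik(*gpose(*a,-1)); print(a,q is not None and np.round(q,2))
```

```text
[0.543 0.033 0.282] [ 0.34  0.12 -0.93] 8.1167
(-0.12, 0.13) [ 0.76  0.85 -1.09  2.23  0.57  0.4  -0.67]
(-0.06, 0.11) [ 0.61  0.8  -1.08  2.23  0.58  0.34 -0.81]
(0, 0.09) [ 0.46  0.77 -1.06  2.21  0.59  0.31 -0.95]
(0, 0.05) [ 0.41  0.87 -1.07  2.22  1.01  0.31 -1.35]
(0, 0.006) [ 0.35  0.97 -1.07  2.22  1.38  0.33 -1.71]
```

Run:
```python
from cell import *
from geo import *
r.move_ptp(*gpose(-.12,.13,-1))
r.move_l(gpose(.002,.09,-1)[0],speed=.12)
f0=np.array(r.get_state()["wrist_force"])
r.move_l(gpose(.002,.006,-1,.0005)[0],speed=.05)
s=r.get_state(); print("down",s["time"],np.round(s["q"],2),np.round(s["wrist_force"]-f0,1))
o=.067
while o>.055:
    claw.grip(o); s=r.get_state(); print(round(o,4),round(s["opening"],4),round(s["gripper_force"],2),np.round(s["wrist_force"]-f0,1),round(s["time"],2))
    if s["gripper_force"]>4: break
    o-=.001 if s["gripper_force"]<.3 else .0004
```

```text
down 12.0 [ 0.29  0.91 -0.97  2.22  1.31  0.23 -1.65] [-0.5  0.6 -0.1]
0.067 0.0673 0.0 [ 0.7  1.  -0.5] 12.32
0.066 0.0659 0.0 [ 0.7  0.5 -0.3] 12.54
0.065 0.0652 0.0 [-0.2  0.7 -0.6] 12.76
0.064 0.0638 0.0 [ 0.8  0.3 -0.1] 12.97
0.063 0.0631 0.0 [0.2 1.  0. ] 13.19
0.062 0.0617 3.8 [-0.4 -0.3  0. ] 13.41
0.0616 0.0618 16.15 [-0.7 -0.9  2.4] 13.62
```

Run:
```python
from cell import *
for o in (.0619,.0618):
    claw.grip(o); r.sleep(.15); s=r.get_state(); print(o,s["opening"],s["gripper_force"],s["time"])
    if s["gripper_force"]>5: break
```

```text
0.0619 0.06214722367663844 11.659420877695084 13.9917
```

Run:
```python
from cell import *
from geo import *
claw.grip(.0621); r.sleep(.1); s=r.get_state(); print(s["opening"],s["gripper_force"])
if s["gripper_force"]<5: claw.grip(.0619); print(r.get_state()["gripper_force"])
def st(t): s=r.get_state(); print(t,round(s["time"],2),np.round(s["position"],3),round(s["gripper_force"],1),round(s["opening"],4),np.round(s["wrist_force"],1),np.round(s["q"],2))
r.move_l(gpose(.002,.016,-1)[0],speed=.03); st("lift1")
r.move_l(gpose(.002,.056,-1)[0],speed=.06); st("lift2")
```

```text
0.062343646656787766 2.487604580819607
6.321436241269112
lift1 15.01 [0.428 0.282 0.095] 6.5 0.0622 [ 0.4 -0.1 -1.7] [ 0.33  0.92 -1.02  2.22  1.26  0.27 -1.6 ]
lift2 15.82 [0.428 0.262 0.129] 6.5 0.0618 [-0.5  0.3 -1.5] [ 0.45  0.91 -1.17  2.21  1.09  0.39 -1.44]
```

Run:
```python
from cell import *
from geo import *
def st(t): s=r.get_state(); print(t,round(s["time"],2),np.round(s["position"],3),round(s["gripper_force"],1),round(s["opening"],4),np.round(s["wrist_force"],1),np.round(s["q"],2))
p=np.array(r.get_state()["position"])
r.move_l(list(p+[0,-.06,.01]),speed=.1)
r.move_l([.43,.08,.28],speed=.15); st("clear")
for f in(1,-1):
  for z in(.28,.1,.03):
    q=solve_ik(*dpose(place(*TR,[[0,.052,z]])[0],TR[2],f)); print(f,z,q is not None and np.round(q,2))
```

```text
clear 17.98 [0.429 0.081 0.28 ] 6.5 0.0621 [ 0.7 -0.5 -1.8] [ 0.98  0.59 -1.23  2.06  0.05  0.76 -0.22]
1 0.28 [ 0.79  0.61 -1.24  1.85  0.64  1.15  0.91]
1 0.1 [ 0.68  0.89 -1.11  2.04  1.05  0.94  0.57]
1 0.03 [ 0.6   0.96 -0.94  2.07  1.18  0.8   0.48]
-1 0.28 [ 0.43  0.4  -0.59  1.86  0.27  0.96 -1.83]
-1 0.1 [ 0.03  0.62 -0.02  2.05  0.03  0.47 -1.58]
-1 0.03 [ 0.02  0.75 -0.01  2.08  0.01  0.31 -1.56]
```

Run:
```python
from cell import *
from geo import *
import cv2
def st(t): s=r.get_state(); print(t,round(s["time"],2),np.round(s["position"],3),round(s["gripper_force"],1),round(s["opening"],4),np.round(s["wrist_force"],1),np.round(s["q"],2))
r.move_ptp(*dpose(place(*TR,[[0,.052,.28]])[0],TR[2],-1)); st("over")
r.move_l(list(place(*TR,[[0,.052,.06]])[0]),speed=.12); st("low")
S=cams.capture("scene"); T=cams.capture("top")
im=np.vstack([cv2.resize(a,(800,300*1),interpolation=cv2.INTER_CUBIC) for a in (S["color"][165:315,180:380][:, :],)])
a=cv2.resize(S["color"][170:320,200:380],None,fx=3,fy=3,interpolation=cv2.INTER_CUBIC)
cv2.imwrite("pics/place1.png",a[:,:,::-1])
```

```text
over 19.41 [ 0.497 -0.034  0.279] 6.5 0.0624 [-0.3 -0.2 -1.4] [ 0.43  0.4  -0.59  1.86  0.27  0.96 -1.83]
low 21.39 [ 0.497 -0.034  0.06 ] 6.5 0.062 [-0.3 -0.2 -1.3] [ 0.25  0.72 -0.35  2.07  0.55  0.45 -2.09]
```

View pics/place1.png

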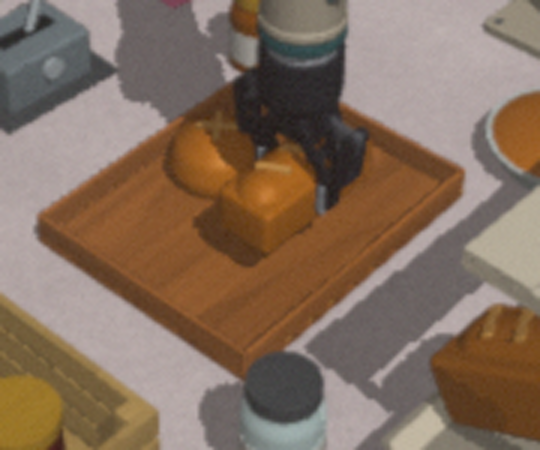

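The loaf is held level over the free side, at crop (270,205), clear of the cob at (210,160). I'll lower it with force feedback.

Run:
```python
from cell import *
from geo import *
P=lambda z:list(place(*TR,[[0,.052,z]])[0])
r.move_l(P(.019),speed=.05); r.sleep(.2)
f=lambda: np.mean([r.get_state()["wrist_force"] if not r.sleep(.03) else 0 for _ in range(6)],axis=0)
f0=f(); z=.019; print(np.round(f0,1))
while z>.006:
    z-=.0008; r.move_l(P(z),speed=.02); d=f()-f0; s=r.get_state()
    print(round(z,4),round(s["position"][2],4),np.round(d,1),np.round(np.array(s["torque"]),2),round(s["gripper_force"],1),round(s["time"],2))
    if d[2]>1.6: break
```

```text
[ 0.2  0.  -2.1]
0.0182 0.0182 [-0.5 -0.1  0.4] [0.03 0.05 0.02] 6.5 23.31
0.0174 0.0174 [-0.3 -0.1  0.5] [ 0.02 -0.02  0.05] 6.5 23.76
0.0166 0.0166 [ 0.1 -0.2  0.3] [-0.03 -0.   -0.02] 6.5 24.21
0.0158 0.0158 [-0.1  0.1  0.2] [ 0.04 -0.    0.02] 6.5 24.66
0.015 0.015 [0.1 0.1 0.1] [ 0.03 -0.01  0.02] 6.5 25.11
0.0142 0.0142 [-0.6 -0.2  0.6] [-0.01  0.06 -0.01] 6.5 25.56
0.0134 0.0134 [0.4 0.2 0.7] [-0.01 -0.09  0.03] 6.2 26.01
0.0126 0.0129 [-0.9 -0.3  7.4] [-0.04  0.12 -0.16] 5.9 26.46
```

Run:
```python
from cell import *
from geo import *
import cv2
P=lambda z:list(place(*TR,[[0,.052,z]])[0])
for o in (.0625,.064,.068,.076): claw.grip(o)
s=r.get_state(); print(s["gripper_force"],s["opening"],np.round(s["wrist_force"],1))
r.move_l(P(.10),speed=.06); r.move_l(P(.30),speed=.25)
C=lambda x,z:list(place(*CO,[[x,0,z]])[0])
r.move_ptp(*dpose(C(-.09,.30),CO[2],-1))
claw.grip(0.0)
s=r.get_state(); print(s["time"],np.round(s["q"],2),s["opening"])
T=cams.capture("top"); S=cams.capture("scene")
cv2.imwrite("pics/after.png",np.hstack([cv2.resize(a,None,fx=2,fy=2,interpolation=cv2.INTER_CUBIC)[:400,:400] for a in (T["color"][130:280,210:410],S["color"][110:310,170:370])])[:,:,::-1] if False else cv2.resize(S["color"][105:305,160:360],None,fx=3,fy=3,interpolation=cv2.INTER_CUBIC)[:,:,::-1])
for z in(.2,.122):
    for x in(-.09,.05):
        q=solve_ik(*dpose(C(x,z),CO[2],-1)); print(x,z,q is not None and np.round(q,2))
print("cob",models.boxes_of("cob",T)[:2]); print("loaf",models.boxes_of("loaf",T)[:3])
```

```text
0.0 0.07606016356217842 [-0.5 -0.2 -0.4]
32.0333 [ 1.07  0.49 -0.53  1.63  0.27  1.09 -1.15] -5.023440505482274e-06
-0.09 0.2 [ 1.04  0.6  -0.49  1.76  0.35  0.88 -1.22]
0.05 0.2 [ 0.86  0.75 -0.49  1.43  0.38  1.05 -1.31]
-0.09 0.122 [ 1.    0.7  -0.43  1.82  0.42  0.71 -1.28]
0.05 0.122 [ 0.85  0.84 -0.46  1.49  0.43  0.91 -1.36]
cob [{'rect': [272.7, 194.1, 310.6, 231.4], 'p': 0.89}]
loaf [{'rect': [238.8, 175.9, 262.4, 231.0], 'p': 0.89}]
```

View pics/after.png

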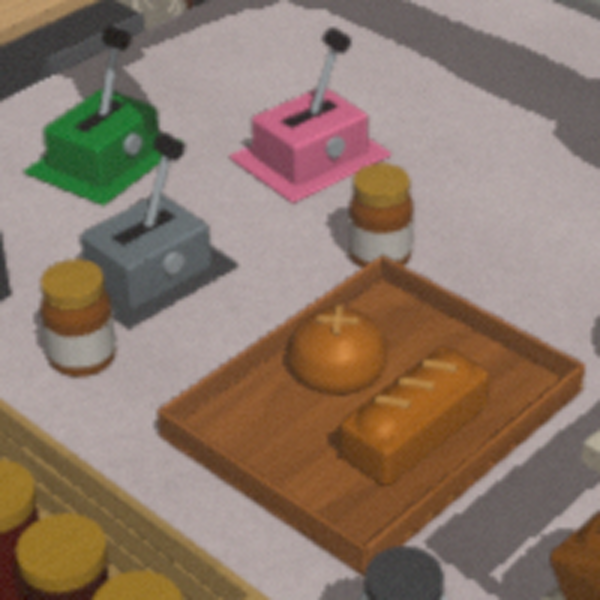

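The loaf lies flat and lengthways at crop (415,415), beside the untouched cob. The grey lever's grip is at (170,147), at rest and leaning towards -x. Now I push it.

Run:
```python
from cell import *
from geo import *
C=lambda x,z=.122:list(place(*CO,[[x,0,z]])[0])
r.move_l(C(-.09),speed=.12); r.sleep(.2)
f=lambda: np.mean([r.get_state()["wrist_force"] if not r.sleep(.02) else 0 for _ in range(4)],axis=0)
f0=f(); print(np.round(f0,1)); x=-.065
u=np.array([np.cos(CO[2]),np.sin(CO[2]),0])
while x<.04:
    r.move_l(C(x),speed=.06); d=f()-f0; F=-d@u
    print(round(x,3),round(F,1),np.round(d,1))
    if F>9: break
    x+=.012 if x<-.0 else .003
print(r.get_state()["time"])
```

```text
[ 0.1 -0.2  0.1]
-0.065 0.4 [-0.4  0.5  0.2]
-0.053 2.1 [-2.1 -0.7 -0.3]
-0.041 2.4 [-2.4 -0.6  0.2]
-0.029 3.1 [-3.1 -0.6  1.9]
-0.017 3.5 [-3.5 -0.6  1.9]
-0.005 3.8 [-3.9 -1.2  0.6]
0.007 4.9 [-4.9  0.2 -2.4]
0.01 5.6 [-5.6  0.2 -2.6]
0.013 5.7 [-5.7  0.2 -1.9]
0.016 6.0 [-6.   0.  -1.6]
0.019 6.3 [-6.2  0.3 -1.3]
0.022 10.9 [-10.9   1.3   1.7]
38.85
```

Run:
```python
from cell import *
from geo import *
import cv2
C=lambda x,z=.122:list(place(*CO,[[x,0,z]])[0])
r.move_l(C(.0235),speed=.03); r.sleep(.2); print(np.round(r.get_state()["wrist_force"],1))
r.move_l(C(-.10),speed=.1); r.move_l(C(-.10,.32),speed=.2); r.sleep(.3)
S=cams.capture("scene"); print(r.get_state()["time"],np.round(r.get_state()["wrist_force"],1))
cv2.imwrite("pics/end.png",cv2.resize(S["color"][105:385,160:510],None,fx=2,fy=2,interpolation=cv2.INTER_CUBIC)[:,:,::-1])
```

```text
[-13.4   1.4   4.2]
42.175 [ 0.5 -0.7 -0.8]
```

View pics/end.png

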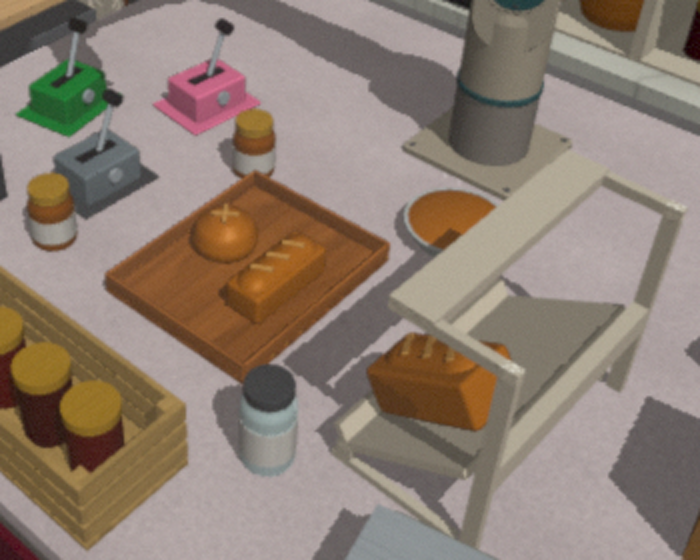

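The grey lever is back at rest at (112,98). The loaf is flat in the tray at (277,275), and the broad loaf, cob and jars haven't moved.

```bash
python3 -c "
from cell import r
print(r.hand_in())"
```

```text
the job is handed in; nothing more can be done
None
```

The narrow loaf lies flat and lengthways in the free side of the tray beside the cob, the grey counter's lever was pushed to its stop and sprang back, and the job was handed in about 42 s into the 64 s limit; pad force read at most 16 N, under the 20 N crust limit.

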